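# Start the tube incubator

### The arm

A 7-joint arm with a two-finger parallel gripper is mounted at the origin on the work surface. World frame = base frame: x ahead of the robot, y to its left, z up, the work surface at z = 0. Lengths are in m, angles in rad, forces in N, time in s.
With the tool pointing down it reaches from about 0.4 to 0.9 m from the base axis. Payload 5.6 kg.
Tool frame: the origin (TCP) lies at the very end of the fingers, on their centre line; the grasp point (between the pads) lies 19 mm behind it; z points along the fingers, y is the direction in which the jaws open and shut (so a half turn about z gives the same grasp; the last joint's range is limited). The gripper opens to 92 mm and grips with 3 to 60 N. Pads are 20 mm wide; open, the fingers measure 128 mm over their backs; the gripper's body (75 mm by 189 mm) begins 69 mm behind the grasp point.
Start: joints at [-1.218, 0.468, -0.012, 1.603, 0.006, 1.071, -0.056], TCP at [0.251, 0.6, 0.215] pointing down, gripper open.
Joint ranges: [-2.53, 2.53], [-0.31, 2.02], [-1.57, 1.55], [0.28, 2.44], [-1.29, 4.43], [0.15, 1.84], [-2.92, 2.92]. Speed limits (rad/s): [2.57, 2.57, 3.14, 3.14, 3.14, 3.14, 3.14].

### API

Orientations are given as a unit quaternion [w, x, y, z].
In Python, from station import readout, optics, job gives the robot as it stands. The module is installed in compiled form; this text tells all that it offers.
- The arm moves only by the tool servo_tool, never from a script. Its argument "targets" is a list of rows, each an object of numbers: "claw": the finger opening in m, from 0 to 0.0919; "x", "y", "z": the shift along the tool's x, y, z in m; "ax", "ay", "az": the turn, a rotation vector about the tool's x, y, z in degrees. In form: [{"claw": .., "x": .., "y": .., "z": .., "ax": .., "ay": .., "az": ..}, ...]. A call has 1 to 5 rows; each row shifts and turns the commanded pose from where the row before left it, along the tool's axes as they then stand; what a row does not reach is not made up. A row lasts 1/10 s, in which the tool goes at most 50 mm and 8.59 degrees, less where a joint would pass 70% of its speed; a pose out of reach is approached as far as the arm can. A call is refused whole if a number of a shift passes 0.05 or a number of a turn 8.59, either way. A call with a gripper value outside its range is refused whole. The fingers move at their own pace and stop on an object; "newtons" is the grip in N (left out, the last holds). Time passes only in rows, so rows that do not move let the fingers close. It gives the time, the measured TCP pose, the force and the opening at its end, in the units of the state.
- readout.read_state(): the state, without advancing time (a new reading comes with each control period).
- optics.capture(name): name is "scene" or "top" or "wrist"; returns (picture, depth): 384x512x3 uint8, red, green, blue; 384x512 float32, m along the optical axis (not along the pixel's ray), 0 where there is no reading.
- optics.camera_info(name): a dict with "intrinsics" (3x3 intrinsics, pixels), "rvec" (rotation vector, rad) and "tvec" (3), from world to camera coordinates, as OpenCV has them. Camera axes: x right, y down, z forward; pixel columns grow to the right and rows downward; lengths in m; the calibration is good to about 2 mm. A picture is of the moment at which its call begins: read the wrist's pose just before it. camera_info takes no time and is no camera call; for the wrist camera it gives the pose at the moment of the call.
- job.hand_in(): hands the job in, once; it reports no verdict.
The state is a dict: "t": time; "qpos": joint angles; "dq": joint speeds; "effort": joint torques, N m; "eef_pos": TCP position; "ee_rot": TCP orientation; "force": force on the tool from outside, world axes, zero at the start; "torque": the same for the moment, N m; "finger_gap": opening from 0.0 (shut) to 1.0 (fully open).
Only numpy, scipy, OpenCV 4.12 (cv2) and the standard library are available. Lean on these libraries where they do the work, as an engineer would, in place of code of your own. Each camera call takes 0.05 s, during which the arm holds its last target. There are 200 camera calls.

### The job

Start the dry-block incubator for the yellow-capped tubes with the closed fingertips: first press the white-dotted end of the black rocker switch down to turn it fully on, then push the square yellow key fully down so that it stays down, then press the round green start button right down and let it come back up. Press nothing before its turn and leave the blue, red and white keys up. Pick nothing up, and leave the tubes, cups and bottle standing where they are.

Things in the scene. Friction and masses are not known exactly. Their poses are not given: they have to be found in the camera images.
- incubator: White dry-block incubator fixed to the bench, 260 x 320 x 80 mm (x, y, z); origin at the centre of its underside. Its x axis points from the grey control panel (near the robot) to the aluminium tube block, y along the row of controls. The panel is at height 81 mm. Four square keys stand in a row along y, 46 mm apart (their order changes); the black rocker is at one end of the row and the round green start button at the other (either way round), 125 mm from the middle.
- rocker_dot (a point): Press point of the black rocker switch: on the top face of its half with the white dot (the half away from the robot, towards the incubator's +x), 22 mm from the hinge. Each half is 31 x 28 mm; the hinge runs along the incubator's y. Moves with the rocker: about 104 mm above the bench when off and 6 mm lower when on.
- rocker (a joint): Rocker angle (rad): 0 to 0.03 at the start = off (dotted end up), 0.28 = on (dotted end fully down). Pushing the dot down increases it. It resists with about 3 N at the dot and stays where it is left.
- key_yellow_top (a point): Centre of the top face of the square yellow programme key, 26 x 26 mm, 100 mm above the bench when up. A push latch: it moves straight down 7 mm against about 3 N and stays down.
- key_yellow (a joint): Yellow key travel (m): 0 = up, 0.007 = fully down, where it stays.
- key_blue (a joint): Blue key travel (m), a like key in the same row; 0 = up. Must stay up.
- key_red (a joint): Red key travel (m), a like key in the same row; 0 = up. Must stay up.
- key_white (a joint): White key travel (m), a like key in the same row; 0 = up. Must stay up.
- start_top (a point): Centre of the top face of the round green start button, 28 mm across, 103 mm above the bench when up. Springs back when let go; fully down takes 5 N.
- start (a joint): Start button travel (m): 0 = up, 0.006 = fully down.
- tube0_center (a point): Centre of a loose clear tube with yellow cap, 16 mm across and 100 mm long, standing in a well of the block; its cap reaches 129 mm above the bench.
- tube1_center (a point): Centre of a loose clear tube with yellow cap, 16 mm across and 100 mm long, standing in a well of the block; its cap reaches 129 mm above the bench.
- tube2_center (a point): Centre of a loose clear tube with yellow cap, 16 mm across and 100 mm long, standing in a well of the block; its cap reaches 129 mm above the bench.
- tube3_center (a point): Centre of a loose clear tube with yellow cap, 16 mm across and 100 mm long, standing in a well of the block; its cap reaches 129 mm above the bench.
- cup_white_center (a point): Centre (half-way up) of a loose specimen cup with white lid, 62 mm across, 70 mm high, left (+y) of the incubator.
- cup_blue_center (a point): Centre (half-way up) of a loose specimen cup with blue lid, 62 mm across, 70 mm high, right (-y) of the incubator.
- wash_center (a point): Centre (half-way up) of a loose white wash bottle, 64 mm across, 160 mm high, on the left of the bench.

How it is judged:
On the way, in this order (a step that is already met when the one before it is completed fails the run):
1. the rocker is switched fully on (value of joint rocker above 0.24 rad), for 0.1 s.
2. the yellow key is pushed fully down (value of joint key_yellow above 0.0055 m), for 0.1 s.
3. the green start button is pressed right down (value of joint start above 0.0048 m), for 0.03 s.
At the end, for the whole second after the job is handed in: Rocker on (over 0.24 of 0.28 rad), yellow key down (over 5.5 of 7 mm), start button back up (under 1 mm), the other three keys up (under 3 mm), tubes within 20 mm and cups and bottle within 30 mm of where they stood, and upright (value of joint rocker above 0.24 rad and value of joint key_yellow above 0.0055 m and value of joint start below 0.001 m and value of joint each of key_blue, key_red, key_white below 0.003 m and distance of each of tube0_center, tube1_center, tube2_center, tube3_center from where it was at the start of the episode below 0.02 m and distance of each of cup_white_center, cup_blue_center, wash_center from where it was at the start of the episode below 0.03 m and angle between each of cup_white_center, cup_blue_center, wash_center's own z axis and vertical below 0.3 rad); the robot touches nothing.
It fails at once if the blue, red or white key is pressed (value of joint any of key_blue, key_red, key_white above 0.003 m).
It fails at once if the yellow key is pressed while the rocker is off (value of joint key_yellow above 0.003 m and not (value of joint rocker above 0.2 rad)).
It fails at once if the start button is pressed before the yellow key is down and the rocker on (value of joint start above 0.003 m and (value of joint key_yellow below 0.005 m or value of joint rocker below 0.2 rad)).
It fails at once if a tube is lifted or shifted by over 20 mm (distance of any of tube0_center, tube1_center, tube2_center, tube3_center from where it was at the start of the episode above 0.02 m).
It fails at once if a cup or the bottle is lifted, tipped or shifted by over 30 mm (distance of any of cup_white_center, cup_blue_center, wash_center from where it was at the start of the episode above 0.03 m or angle between any of cup_white_center, cup_blue_center, wash_center's own z axis and vertical above 0.3 rad).
It also fails if it takes over 43 s, if anything falls off the work surface, if the arm or the gripper's body presses on something with over 40 N, if the wrist force passes 120 N, or if a joint passes its speed limit or range.

## Working session

There is one attempt and no reset: what is moved stays moved. The work goes in short steps, Python scripts to look and compute and a tool call to move; the robot and the scene stay as the last step left them, time stands still between calls to the robot, and variables do not carry over. Pictures are saved under pics/ and viewed, about 8 in all and at most 12, crops included, and the job is handed in when it is done.

Besides the shell and the picture viewer there is one more tool, called after "Emit:" by a JSON object that holds its "fn" and its "kwargs", one argument or row to a line. servo_tool: Moves the arm, as the interface text tells. Its arguments: {"type":"object","properties":{"targets":{"type":"array","items":{"type":"object","properties":{"claw":{"type":"number"},"x":{"type":"number"},"y":{"type":"number"},"z":{"type":"number"},"ax":{"type":"number"},"ay":{"type":"number"},"az":{"type":"number"}}}},"newtons":{"type":"number"}},"required":["targets"]}

```bash
mkdir -p pics; cat > h.py <<'E'
import numpy as np, cv2
from station import readout, optics, job
def cam(n):
    c=optics.camera_info(n); R=cv2.Rodrigues(np.array(c["rvec"],float))[0]
    return np.array(c["intrinsics"]),R,np.array(c["tvec"],float).reshape(3)
def grab(n,f=None):
    k=cam(n); p,d=optics.capture(n)
    if f: cv2.imwrite("pics/"+f,p[:,:,::-1])
    return p,d,k
def onplane(k,u,v,z):
    K,R,t=k; C=-R.T@t; r=R.T@np.linalg.solve(K,[u,v,1]); return C+r*(z-C[2])/r[2]
def bydepth(k,u,v,d):
    K,R,t=k; return R.T@(np.linalg.solve(K,[u,v,1])*d-t)
E
python3 - <<'E'
from h import *
s=readout.read_state(); print({k:np.round(v,3) for k,v in s.items()})
a=grab("top","top0.png"); b=grab("scene","scene0.png")
np.savez("top0",p=a[0],d=a[1])
for k in (a[2],b[2]): print(np.round(-k[1].T@k[2],3), k[0][0,0])
E
```

```text
{'t': np.float64(0.0), 'qpos': array([-1.218,  0.468, -0.012,  1.604,  0.006,  1.071, -0.056]), 'dq': array([ 0.001, -0.001, -0.002,  0.   , -0.   ,  0.002,  0.001]), 'effort': array([ 0.0000e+00, -5.2058e+01, -1.2000e-02, -2.4377e+01, -5.7000e-02,
        1.7000e-02,  0.0000e+00]), 'eef_pos': array([0.25 , 0.599, 0.214]), 'ee_rot': array([-0.   ,  0.197,  0.98 , -0.001]), 'force': array([-0.113, -0.086,  0.228]), 'torque': array([-0.017, -0.009,  0.011]), 'finger_gap': np.float64(0.999)}
[0.451 0.101 1.491] 497.88269419476245
[ 1.089 -0.136  0.757] 384.256606673278
```

View pics/top0.png

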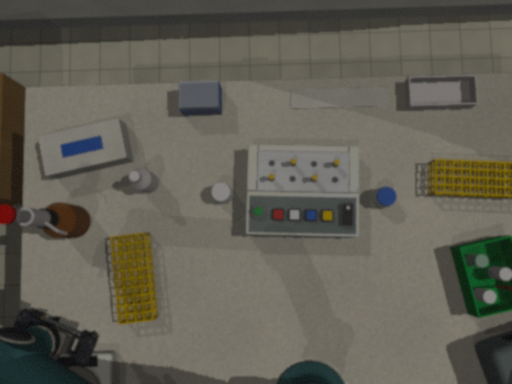

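View pics/scene0.png

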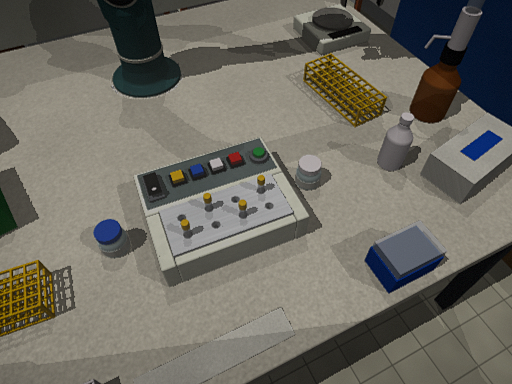

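The top view shows the green start button at (257,212), then red, white, blue, yellow (327,215), and the rocker at (347,214). The scene view shows the same order, so yellow is next to the rocker. Next I'll measure positions.

```bash
python3 - <<'E'
from h import *
for n,boxes in (("top",dict(green=(247,200,268,224),red=(270,205,286,224),blue=(304,205,318,224),yellow=(320,205,336,224))),("scene",dict(green=(248,143,270,163),red=(225,148,246,170),blue=(188,160,207,182),yellow=(167,167,188,188)))):
    p,d,k=grab(n); hsv=cv2.cvtColor(p,cv2.COLOR_RGB2HSV)
    for c,(x0,y0,x1,y1) in boxes.items():
        h=hsv[y0:y1,x0:x1].astype(int); H=h[...,0]
        r={"green":abs(H-65)<20,"red":(H<8)|(H>172),"blue":abs(H-112)<12,"yellow":abs(H-24)<8}[c]
        m=r&(h[...,1]>120)&(h[...,2]>60); ys,xs=np.nonzero(m)
        if len(xs)<5: print(n,c,"none");continue
        if n=="scene": # top face only: bright pixels
            V=h[...,2][m]; g=V>0.8*np.percentile(V,90); xs,ys=xs[g],ys[g]
        u,v=xs.mean()+x0,ys.mean()+y0
        z=.103 if c=="green" else .1
        print(n,c,len(xs),np.round([u,v],1),np.round(onplane(k,u,v,z),4),np.round(bydepth(k,u,v,d[int(round(v)),int(round(u))]),4))
    if n=="top":
        g=hsv[203:227,338:357]; print(g[...,2])
        cv2.imwrite("pics/c.png",cv2.resize(p[135:245,205:405,::-1],None,fx=4,fy=4,interpolation=cv2.INTER_CUBIC))
        for u,v in((347,208),(347,220)): print(onplane(k,u,v,.1),bydepth(k,u,v,d[v,u]))
E
```

```text
top green 50 [257.8 210.8] [0.5386 0.1329 0.103 ] [0.5387 0.133  0.1011]
top red 90 [277.6 214.1] [0.528  0.0776 0.1   ] [0.5276 0.0778 0.1065]
top blue 86 [310.6 214.7] [ 0.524  -0.0142  0.1   ] [ 0.5241 -0.0144  0.0972]
top yellow 112 [327.  215.1] [ 0.5216 -0.06    0.1   ] [ 0.5214 -0.0595  0.1045]
[[ 71  62  60  62  63  56  52  56  54  56  58  57  56  56  62  68  72  88
  110]
 [ 66  59  53  56  56  46  46  46  47  56  55  53  49  47  55  64  75  89
  109]
 [ 59  54  50  50  49  42  39  45  59  77  73  62  48  43  45  56  68  88
  112]
 [ 56  50  51  52  49  42  43  51  77  99 100  86  59  44  48  59  69  86
  111]
 [ 55  51  48  48  47  43  39  53  83 108 114  99  68  45  47  56  72  86
  109]
 [ 54  51  51  48  44  40  39  50  77  99 107  91  64  45  48  58  70  85
  108]
 [ 58  50  49  48  45  39  37  44  59  74  78  67  51  44  48  59  67  86
  109]
 [ 61  53  53  47  45  41  40  39  45  49  52  46  41  42  48  58  70  84
  107]
 [ 59  51  50  48  44  43  39  41  41  41  39  39  37  40  45  58  70  84
  107]
 [ 57  54  49  50  45  37  40  38  36  36  35  38  35  42  48  57  6
[... 909 characters left out ...]
  51  49  47  44  44  39  40  40  39  37  43  37  40  47  60  67  86
  110]
 [ 61  54  50  51  53  49  43  46  46  47  48  49  47  51  54  62  68  84
  108]
 [ 68  59  61  63  60  61  59  57  57  58  57  55  56  60  62  64  70  84
  107]]
[ 0.54006817 -0.11645619  0.1       ] [ 0.53964183 -0.11541626  0.106659  ]
[ 0.50659684 -0.11504664  0.1       ] [ 0.50674584 -0.11562508  0.09627193]
scene green 71 [258.1 150.9] [0.5379 0.1339 0.103 ] [0.539  0.1333 0.1043]
scene red 81 [234.3 156.7] [0.5279 0.0779 0.1   ] [0.528  0.0779 0.1002]
scene blue 90 [196.1 168.6] [ 0.5233 -0.0138  0.1   ] [ 0.5227 -0.0137  0.0993]
scene yellow 90 [176.3 174.9] [ 0.5215 -0.0598  0.1   ] [ 0.5225 -0.0599  0.1012]
```

View pics/c.png

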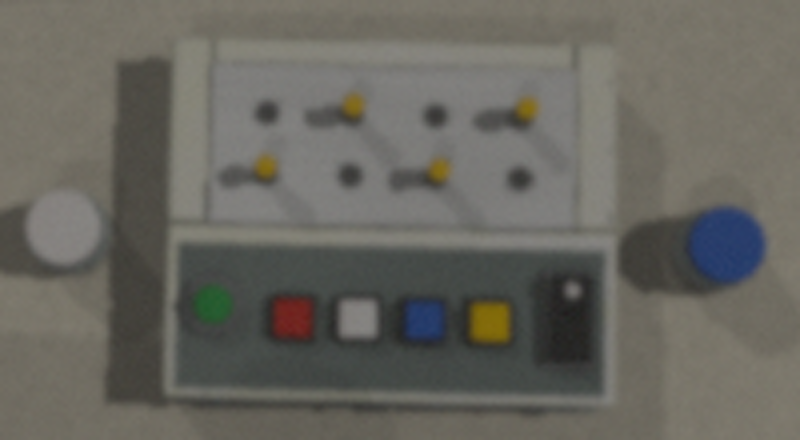

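Emit:
{"fn": "servo_tool", "kwargs": {
  "targets": [
    {"claw": 0, "az": -5},
    {"claw": 0, "az": -5},
    {"claw": 0, "az": -5},
    {"claw": 0, "az": -5},
    {"claw": 0, "x": -0.02, "y": -0.03}
  ],
  "newtons": 20
}}

```text
invalid input
```

Emit:
{"fn": "servo_tool", "kwargs": {
  "targets": [
    {"claw": 0, "x": -0.02, "y": -0.04},
    {"claw": 0, "x": -0.02, "y": -0.04},
    {"claw": 0, "x": -0.02, "y": -0.04},
    {"claw": 0, "x": -0.02, "y": -0.04},
    {"claw": 0, "x": -0.02, "y": -0.04}
  ]
}}

```text
invalid input
```

Emit:
{"fn": "servo_tool", "kwargs": {
  "targets": [
    {"claw": 0, "x": -0.02, "y": -0.04},
    {"claw": 0, "x": -0.02, "y": -0.04},
    {"claw": 0, "x": -0.02, "y": -0.04},
    {"claw": 0, "x": -0.02, "y": -0.04},
    {"claw": 0, "x": -0.02, "y": -0.04}
  ]
}}

```text
invalid input
```

Emit:
{"fn": "servo_tool", "kwargs": {
  "targets": [
    {"claw": 0, "x": 0, "y": 0, "z": 0, "ax": 0, "ay": 0, "az": -5},
    {"claw": 0, "x": 0, "y": 0, "z": 0, "ax": 0, "ay": 0, "az": -5},
    {"claw": 0, "x": 0, "y": 0, "z": 0, "ax": 0, "ay": 0, "az": -5},
    {"claw": 0, "x": 0, "y": 0, "z": 0, "ax": 0, "ay": 0, "az": -5},
    {"claw": 0, "x": -0.02, "y": -0.03, "z": 0, "ax": 0, "ay": 0, "az": 0}
  ],
  "newtons": 20
}}

```text
t: 0.7
eef_pos: [0.2652, 0.5719, 0.214]
ee_rot: [-0.001, 0.019, 1.0, 0.001]
force: [0.6, -0.9, 0.1]
finger_gap: 0.586
```

Emit:
{"fn": "servo_tool", "kwargs": {
  "targets": [
    {"claw": 0, "x": -0.02, "y": -0.04, "z": 0, "ax": 0, "ay": 0, "az": 0},
    {"claw": 0, "x": -0.02, "y": -0.04, "z": 0, "ax": 0, "ay": 0, "az": 0},
    {"claw": 0, "x": -0.02, "y": -0.04, "z": 0, "ax": 0, "ay": 0, "az": 0},
    {"claw": 0, "x": -0.02, "y": -0.04, "z": 0, "ax": 0, "ay": 0, "az": 0},
    {"claw": 0, "x": -0.02, "y": -0.04, "z": 0, "ax": 0, "ay": 0, "az": 0}
  ]
}}

```text
t: 1.2
eef_pos: [0.3602, 0.3626, 0.2146]
ee_rot: [0.0, 0.023, 1.0, 0.0]
force: [0.9, -0.3, 0.3]
finger_gap: 0.153
```

Emit:
{"fn": "servo_tool", "kwargs": {
  "targets": [
    {"claw": 0, "x": -0.02, "y": -0.04, "z": 0, "ax": 0, "ay": 0, "az": 0},
    {"claw": 0, "x": -0.02, "y": -0.04, "z": 0, "ax": 0, "ay": 0, "az": 0},
    {"claw": 0, "x": -0.02, "y": -0.04, "z": 0, "ax": 0, "ay": 0, "az": 0},
    {"claw": 0, "x": -0.02, "y": -0.04, "z": 0, "ax": 0, "ay": 0, "az": 0},
    {"claw": 0, "x": -0.02, "y": -0.04, "z": 0, "ax": 0, "ay": 0, "az": 0}
  ]
}}

```text
t: 1.7
eef_pos: [0.4507, 0.1581, 0.2148]
ee_rot: [0.0, 0.023, 1.0, 0.0]
force: [0.2, 0.7, 0.0]
finger_gap: 0.01
```

Emit:
{"fn": "servo_tool", "kwargs": {
  "targets": [
    {"claw": 0, "x": -0.02, "y": -0.04, "z": 0, "ax": 0, "ay": 0, "az": 0},
    {"claw": 0, "x": -0.02, "y": -0.04, "z": 0, "ax": 0, "ay": 0, "az": 0},
    {"claw": 0, "x": -0.02, "y": -0.04, "z": 0, "ax": 0, "ay": 0, "az": 0},
    {"claw": 0, "x": -0.02, "y": -0.04, "z": 0, "ax": 0, "ay": 0, "az": 0},
    {"claw": 0, "x": 0, "y": -0.04, "z": 0, "ax": 0, "ay": 0, "az": 0}
  ]
}}

```text
t: 2.2
eef_pos: [0.5226, -0.0456, 0.2147]
ee_rot: [0.001, 0.023, 1.0, -0.0]
force: [-0.4, -0.4, -0.5]
finger_gap: 0.004
```

Emit:
{"fn": "servo_tool", "kwargs": {
  "targets": [
    {"claw": 0, "x": -0.011, "y": -0.035, "z": 0, "ax": 0, "ay": 0, "az": 0},
    {"claw": 0, "x": -0.011, "y": -0.035, "z": 0.02, "ax": 0, "ay": 0, "az": 0},
    {"claw": 0, "x": 0, "y": 0, "z": 0.03, "ax": 0, "ay": 0, "az": 0},
    {"claw": 0, "x": 0, "y": 0, "z": 0.03, "ax": 0, "ay": 0, "az": 0},
    {"claw": 0, "x": 0, "y": 0, "z": 0, "ax": 0, "ay": 0, "az": 0}
  ]
}}

```text
t: 2.7
eef_pos: [0.5365, -0.1143, 0.131]
ee_rot: [-0.004, 0.024, 1.0, 0.0]
force: [-1.1, 0.4, -0.1]
finger_gap: 0.003
```

```bash
python3 - <<'E'
from h import *
s=readout.read_state(); print(s["eef_pos"],s["ee_rot"],s["force"])
p,d,k=grab("wrist"); cv2.imwrite("pics/w1.png",p[:,:,::-1])
K,R,t=k
for n,P in dict(dot=(.542,-.117,.104),yel=(.5216,-.06,.1),grn=(.5385,.133,.103),tcp=s["eef_pos"]).items():
    q=K@(R@np.array(P)+t); print(n,np.round(q[:2]/q[2]))
E
```

```text
[ 0.5365267  -0.11428399  0.13101428] [-3.89089236e-03  2.36927737e-02  9.99711674e-01  2.86301691e-04] [-1.13936891  0.39402339 -0.12484009]
dot [255. 229.]
yel [343. 193.]
grn [650. 206.]
tcp [259. 238.]
```

View pics/w1.png

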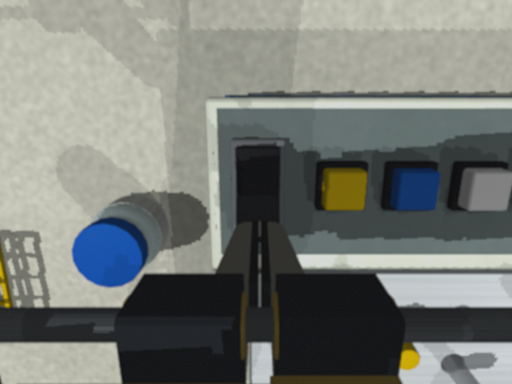

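The wrist view shows the fingertips over the dotted half of the rocker (about 258,225). The yellow key at (344,187) matches the prediction within a few mm. I'll press now.

Emit:
{"fn": "servo_tool", "kwargs": {
  "targets": [
    {"claw": 0, "x": -0.004, "y": 0.001, "z": 0.01, "ax": 0, "ay": 0, "az": 0},
    {"claw": 0, "x": 0, "y": 0, "z": 0.01, "ax": 0, "ay": 0, "az": 0},
    {"claw": 0, "x": 0, "y": 0, "z": 0.006, "ax": 0, "ay": 0, "az": 0},
    {"claw": 0, "x": 0, "y": 0, "z": 0.003, "ax": 0, "ay": 0, "az": 0},
    {"claw": 0, "x": 0, "y": 0, "z": 0, "ax": 0, "ay": 0, "az": 0}
  ]
}}

```text
t: 3.25
eef_pos: [0.5439, -0.1136, 0.1057]
ee_rot: [0.0, 0.023, 1.0, 0.0]
force: [0.4, -0.1, -0.4]
finger_gap: 0.002
```

Emit:
{"fn": "servo_tool", "kwargs": {
  "targets": [
    {"claw": 0, "x": 0, "y": 0, "z": 0.002, "ax": 0, "ay": 0, "az": 0},
    {"claw": 0, "x": 0, "y": 0, "z": 0.002, "ax": 0, "ay": 0, "az": 0},
    {"claw": 0, "x": 0, "y": 0, "z": 0, "ax": 0, "ay": 0, "az": 0}
  ]
}}

```text
t: 3.55
eef_pos: [0.5445, -0.1138, 0.102]
ee_rot: [0.001, 0.023, 1.0, -0.0]
force: [2.5, 0.1, 2.6]
finger_gap: 0.006
```

Contact at about 103 mm, as expected. I'll keep pressing.

Emit:
{"fn": "servo_tool", "kwargs": {
  "targets": [
    {"claw": 0, "x": 0, "y": 0, "z": 0.002, "ax": 0, "ay": 0, "az": 0},
    {"claw": 0, "x": 0, "y": 0, "z": 0.002, "ax": 0, "ay": 0, "az": 0},
    {"claw": 0, "x": 0, "y": 0, "z": 0.001, "ax": 0, "ay": 0, "az": 0},
    {"claw": 0, "x": 0, "y": 0, "z": 0, "ax": 0, "ay": 0, "az": 0}
  ]
}}

```text
t: 3.95
eef_pos: [0.5452, -0.1139, 0.0997]
ee_rot: [0.002, 0.023, 1.0, 0.0]
force: [-2.9, 2.8, 24.0]
finger_gap: -0.0
```

Emit:
{"fn": "servo_tool", "kwargs": {
  "targets": [
    {"claw": 0, "x": 0, "y": 0, "z": 0.001, "ax": 0, "ay": 0, "az": 0},
    {"claw": 0, "x": 0, "y": 0, "z": 0.001, "ax": 0, "ay": 0, "az": 0},
    {"claw": 0, "x": 0, "y": 0, "z": 0, "ax": 0, "ay": 0, "az": 0}
  ]
}}

```text
t: 4.25
eef_pos: [0.5453, -0.1139, 0.0994]
ee_rot: [0.002, 0.023, 1.0, 0.001]
force: [-7.6, 3.2, 37.2]
finger_gap: 0.003
```

Emit:
{"fn": "servo_tool", "kwargs": {
  "targets": [
    {"claw": 0, "x": 0, "y": 0, "z": -0.02, "ax": 0, "ay": 0, "az": 0},
    {"claw": 0, "x": 0, "y": 0, "z": -0.03, "ax": 0, "ay": 0, "az": 0},
    {"claw": 0, "x": 0.013, "y": 0.027, "z": 0, "ax": 0, "ay": 0, "az": 0},
    {"claw": 0, "x": 0.013, "y": 0.026, "z": 0, "ax": 0, "ay": 0, "az": 0},
    {"claw": 0, "x": 0, "y": 0, "z": 0, "ax": 0, "ay": 0, "az": 0}
  ]
}}

```text
t: 4.75
eef_pos: [0.5174, -0.0559, 0.1437]
ee_rot: [-0.002, 0.021, 1.0, 0.001]
force: [1.0, 0.1, 0.8]
finger_gap: 0.004
```

```bash
python3 - <<'E'
from h import *
s=readout.read_state(); print(s["eef_pos"],s["ee_rot"],s["force"])
p,d,k=grab("wrist"); q,dq,kq=grab("scene")
cv2.imwrite("pics/w2.png",np.hstack([cv2.resize(p,(400,300)),cv2.resize(q[130:220,120:240],(400,300),interpolation=cv2.INTER_CUBIC)])[:,:,::-1])
K,R,t=kq
for x in (.495,.505,.515,.525,.535,.545):   # rocker profile from scene & wrist depth
    y=-.116
    o=[]
    for kk,dd in ((kq,dq),(k,d)):
        w=kk[0]@(kk[1]@np.array((x,y,.1))+kk[2]); u,v=np.round(w[:2]/w[2]).astype(int)
        if 0<=u<512 and 0<=v<384: o.append(np.round(bydepth(kk,u,v,np.median(dd[v-1:v+2,u-1:u+2])),4))
    print(x,o)
E
```

```text
[ 0.51739129 -0.05591433  0.14370685] [-2.13030670e-03  2.10028281e-02  9.99776671e-01  9.75058696e-04] [0.97280337 0.0522332  0.83291911]
0.495 [array([ 0.5001, -0.1165,  0.1063]), array([ 0.4934, -0.1142,  0.107 ])]
0.505 [array([ 0.5073, -0.1168,  0.1041]), array([ 0.5036, -0.1147,  0.1044])]
0.515 [array([ 0.518 , -0.116 ,  0.1016]), array([ 0.5147, -0.1156,  0.1006])]
0.525 [array([ 0.5261, -0.1164,  0.1006]), array([ 0.5255, -0.1165,  0.0992])]
0.535 [array([ 0.5344, -0.1167,  0.0998]), array([ 0.5355, -0.1163,  0.0987])]
0.545 [array([ 0.5452, -0.1152,  0.101 ]), array([ 0.5451, -0.1164,  0.0995])]
```

View pics/w2.png

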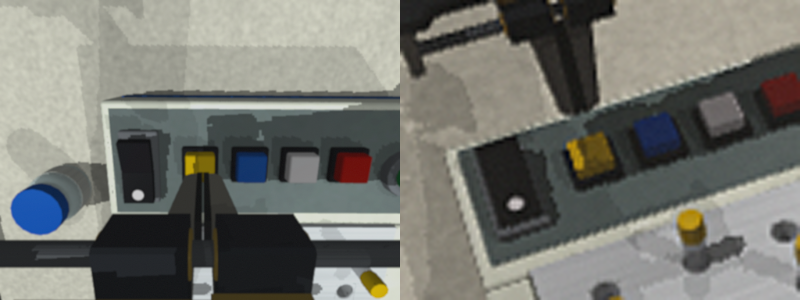

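The picture shows the near half of the rocker raised to 107 mm and the dotted half flat at about 99 mm, so it is on. The fingertips are above the yellow key, with a 4 mm correction to make.

Emit:
{"fn": "servo_tool", "kwargs": {
  "targets": [
    {"claw": 0, "x": -0.004, "y": -0.004, "z": 0, "ax": 0, "ay": 0, "az": 0},
    {"claw": 0, "x": 0, "y": 0, "z": 0.015, "ax": 0, "ay": 0, "az": 0},
    {"claw": 0, "x": 0, "y": 0, "z": 0.015, "ax": 0, "ay": 0, "az": 0},
    {"claw": 0, "x": 0, "y": 0, "z": 0.007, "ax": 0, "ay": 0, "az": 0},
    {"claw": 0, "x": 0, "y": 0, "z": 0, "ax": 0, "ay": 0, "az": 0}
  ]
}}

```text
t: 5.35
eef_pos: [0.5233, -0.0649, 0.1065]
ee_rot: [-0.001, 0.024, 1.0, -0.0]
force: [-0.1, -0.7, 0.9]
finger_gap: 0.002
```

Emit:
{"fn": "servo_tool", "kwargs": {
  "targets": [
    {"claw": 0, "x": 0.001, "y": 0.004, "z": 0.003, "ax": 0, "ay": 0, "az": 0},
    {"claw": 0, "x": 0, "y": 0, "z": 0.003, "ax": 0, "ay": 0, "az": 0},
    {"claw": 0, "x": 0, "y": 0, "z": 0.003, "ax": 0, "ay": 0, "az": 0},
    {"claw": 0, "x": 0, "y": 0, "z": 0.003, "ax": 0, "ay": 0, "az": 0},
    {"claw": 0, "x": 0, "y": 0, "z": 0, "ax": 0, "ay": 0, "az": 0}
  ]
}}

```text
t: 5.85
eef_pos: [0.5233, -0.0596, 0.0955]
ee_rot: [0.0, 0.023, 1.0, 0.0]
force: [-0.1, -1.2, 0.3]
finger_gap: 0.003
```

Emit:
{"fn": "servo_tool", "kwargs": {
  "targets": [
    {"claw": 0, "x": 0, "y": 0, "z": 0.001, "ax": 0, "ay": 0, "az": 0},
    {"claw": 0, "x": 0, "y": 0, "z": 0.001, "ax": 0, "ay": 0, "az": 0},
    {"claw": 0, "x": 0, "y": 0, "z": 0, "ax": 0, "ay": 0, "az": 0}
  ]
}}

```text
t: 6.15
eef_pos: [0.5233, -0.0596, 0.0937]
ee_rot: [0.0, 0.023, 1.0, 0.0]
force: [0.8, 0.4, 1.7]
finger_gap: 0.007
```

Emit:
{"fn": "servo_tool", "kwargs": {
  "targets": [
    {"claw": 0, "x": 0, "y": 0, "z": 0.001, "ax": 0, "ay": 0, "az": 0},
    {"claw": 0, "x": 0, "y": 0, "z": 0.001, "ax": 0, "ay": 0, "az": 0},
    {"claw": 0, "x": 0, "y": 0, "z": 0.001, "ax": 0, "ay": 0, "az": 0},
    {"claw": 0, "x": 0, "y": 0, "z": 0, "ax": 0, "ay": 0, "az": 0}
  ]
}}

```text
t: 6.55
eef_pos: [0.5234, -0.0596, 0.0929]
ee_rot: [0.0, 0.023, 1.0, 0.001]
force: [-6.4, 2.0, 24.0]
finger_gap: 0.009
```

The key reached its hard stop 7 mm down. I'll lift, move to the green button, and check the key on the way.

Emit:
{"fn": "servo_tool", "kwargs": {
  "targets": [
    {"claw": 0, "x": 0, "y": 0, "z": -0.025, "ax": 0, "ay": 0, "az": 0},
    {"claw": 0, "x": 0, "y": 0, "z": -0.025, "ax": 0, "ay": 0, "az": 0},
    {"claw": 0, "x": -0.002, "y": 0.04, "z": 0, "ax": 0, "ay": 0, "az": 0},
    {"claw": 0, "x": -0.002, "y": 0.04, "z": 0, "ax": 0, "ay": 0, "az": 0},
    {"claw": 0, "x": -0.002, "y": 0.04, "z": 0, "ax": 0, "ay": 0, "az": 0}
  ]
}}

```text
t: 7.05
eef_pos: [0.5346, 0.0606, 0.1407]
ee_rot: [0.0, 0.024, 1.0, -0.0]
force: [0.7, 0.2, 0.1]
finger_gap: 0.007
```

Emit:
{"fn": "servo_tool", "kwargs": {
  "targets": [
    {"claw": 0, "x": 0, "y": 0.04, "z": 0, "ax": 0, "ay": 0, "az": 0},
    {"claw": 0, "x": 0, "y": 0.033, "z": 0, "ax": 0, "ay": 0, "az": 0},
    {"claw": 0, "x": 0, "y": 0, "z": 0, "ax": 0, "ay": 0, "az": 0},
    {"claw": 0, "x": 0, "y": 0, "z": 0, "ax": 0, "ay": 0, "az": 0}
  ]
}}

```text
t: 7.45
eef_pos: [0.5377, 0.1329, 0.1401]
ee_rot: [-0.0, 0.023, 1.0, -0.0]
force: [-0.3, -1.0, -0.2]
finger_gap: 0.003
```

```bash
python3 - <<'E'
from h import *
s=readout.read_state(); print(s["eef_pos"],s["ee_rot"],s["force"])
p,d,k=grab("wrist"); q,dq,kq=grab("scene")
cv2.imwrite("pics/w3.png",np.hstack([cv2.resize(p,(400,300)),cv2.resize(q[110:230,120:280],(400,300),interpolation=cv2.INTER_CUBIC)])[:,:,::-1])
for n,P in dict(dot=(.541,-.117,.098),yel=(.5216,-.06,.095),blue=(.5237,-.014,.1),white=(.526,.032,.1),red=(.528,.0777,.1),grn=(.5385,.133,.103)).items():
    for kk,dd in ((kq,dq),(k,d)):
        w=kk[0]@(kk[1]@np.array(P)+kk[2]); u,v=np.round(w[:2]/w[2]).astype(int)
        if 0<u<511 and 0<v<383: print(n,(u,v),np.round(bydepth(kk,u,v,np.median(dd[v-2:v+3,u-2:u+3])),4))
E
```

```text
[0.53771023 0.13293974 0.14009735] [-3.79093604e-04  2.26102103e-02  9.99744198e-01 -4.16136706e-04] [-0.33594396 -1.03727165 -0.2195808 ]
dot (np.int64(154), np.int64(191)) [ 0.5432 -0.1171  0.0997]
yel (np.int64(177), np.int64(176)) [ 0.5202 -0.0587  0.0942]
blue (np.int64(196), np.int64(169)) [ 0.5256 -0.0148  0.1015]
blue (np.int64(38), np.int64(203)) [ 0.5239 -0.0143  0.0995]
white (np.int64(216), np.int64(163)) [0.5285 0.0323 0.1013]
white (np.int64(107), np.int64(203)) [0.5258 0.0319 0.0997]
red (np.int64(234), np.int64(157)) [0.5298 0.0763 0.1017]
red (np.int64(175), np.int64(203)) [0.5278 0.0774 0.1   ]
grn (np.int64(258), np.int64(151)) [0.5389 0.1332 0.104 ]
grn (np.int64(259), np.int64(216)) [0.5383 0.1331 0.1031]
```

View pics/w3.png

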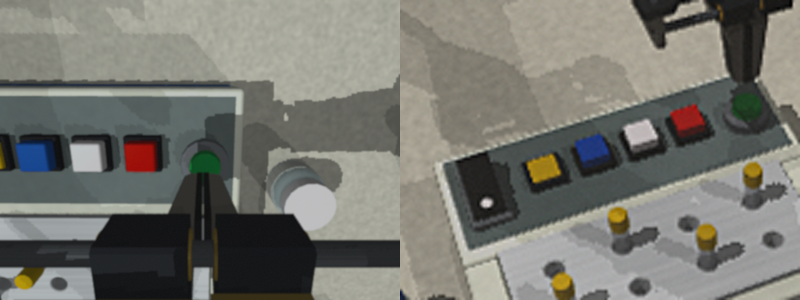

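The picture shows yellow down (94 mm), the rocker on, the other three keys at 100 mm, and the fingertips over the green button. I'll press start.

Emit:
{"fn": "servo_tool", "kwargs": {
  "targets": [
    {"claw": 0, "x": -0.001, "y": 0, "z": 0.015, "ax": 0, "ay": 0, "az": 0},
    {"claw": 0, "x": 0, "y": 0, "z": 0.015, "ax": 0, "ay": 0, "az": 0},
    {"claw": 0, "x": 0, "y": 0, "z": 0.006, "ax": 0, "ay": 0, "az": 0},
    {"claw": 0, "x": 0, "y": 0, "z": 0.003, "ax": 0, "ay": 0, "az": 0},
    {"claw": 0, "x": 0, "y": 0, "z": 0.003, "ax": 0, "ay": 0, "az": 0}
  ]
}}

```text
t: 8.05
eef_pos: [0.5389, 0.1317, 0.0984]
ee_rot: [-0.0, 0.024, 1.0, -0.0]
force: [-2.6, -1.0, 3.7]
finger_gap: 0.001
```

Emit:
{"fn": "servo_tool", "kwargs": {
  "targets": [
    {"claw": 0, "x": 0, "y": 0, "z": 0.002, "ax": 0, "ay": 0, "az": 0},
    {"claw": 0, "x": 0, "y": 0, "z": 0.002, "ax": 0, "ay": 0, "az": 0},
    {"claw": 0, "x": 0, "y": 0, "z": 0, "ax": 0, "ay": 0, "az": 0},
    {"claw": 0, "x": 0, "y": 0, "z": 0, "ax": 0, "ay": 0, "az": 0}
  ]
}}

```text
t: 8.45
eef_pos: [0.539, 0.1318, 0.0971]
ee_rot: [-0.0, 0.024, 1.0, -0.0]
force: [-8.0, -5.2, 22.6]
finger_gap: -0.001
```

The button hit its hard stop at 97.1 mm, 6 mm of travel with 22 N against it. I'll release and lift clear.

Emit:
{"fn": "servo_tool", "kwargs": {
  "targets": [
    {"claw": 0, "x": 0, "y": 0, "z": -0.02, "ax": 0, "ay": 0, "az": 0},
    {"claw": 0, "x": 0, "y": 0, "z": -0.04, "ax": 0, "ay": 0, "az": 0},
    {"claw": 0, "x": 0, "y": 0, "z": -0.04, "ax": 0, "ay": 0, "az": 0},
    {"claw": 0, "x": 0, "y": 0, "z": 0, "ax": 0, "ay": 0, "az": 0},
    {"claw": 0, "x": 0, "y": 0, "z": 0, "ax": 0, "ay": 0, "az": 0}
  ]
}}

```text
t: 8.95
eef_pos: [0.5399, 0.1333, 0.1957]
ee_rot: [0.002, 0.023, 1.0, 0.001]
force: [-0.3, -0.5, 0.1]
finger_gap: 0.005
```

```bash
python3 - <<'E'
from h import *
s=readout.read_state(); print(s["eef_pos"],s["force"])
q,dq,kq=grab("scene","s4.png"); w,dw,kw=grab("wrist")
for n,P in dict(dot=(.541,-.117,.098),yel=(.5216,-.06,.095),blue=(.5237,-.014,.1),white=(.526,.032,.1),red=(.528,.0777,.1),grn=(.5385,.133,.103)).items():
    for kk,dd in ((kq,dq),(kw,dw)):
        x=kk[0]@(kk[1]@np.array(P)+kk[2]); u,v=np.round(x[:2]/x[2]).astype(int)
        if 0<u<511 and 0<v<383: print(n,np.round(bydepth(kk,u,v,np.median(dd[v-2:v+3,u-2:u+3])),4))
E
```

```text
[0.53988324 0.13325765 0.1956584 ] [-0.33805128 -0.54501641  0.11080899]
dot [ 0.5439 -0.1172  0.1005]
yel [ 0.5199 -0.0587  0.0938]
yel [ 0.5223 -0.0617  0.0926]
blue [ 0.5249 -0.0146  0.1006]
blue [ 0.5236 -0.0139  0.0997]
white [0.5284 0.0323 0.1012]
white [0.5257 0.0322 0.0997]
red [0.5298 0.0764 0.1016]
red [0.5278 0.0775 0.0997]
grn [0.5396 0.1329 0.1048]
grn [0.5389 0.1332 0.1031]
```

View pics/s4.png

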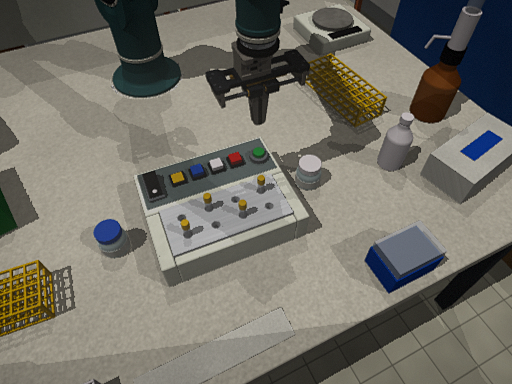

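Everything is in place: the arm is clear, tubes, cups and bottle haven't moved, yellow is down and green is back up.

```bash
python3 -c "
from station import job; print(job.hand_in())"
```

```text
the job is handed in; nothing more can be done
None
```

I ran the sequence in order with closed fingertips and handed the job in at about 9 s of the 43 s allowed. No verdict was reported.

- **Rocker:** pressed to a hard stop. Afterwards the dotted half measured about 99 mm and the near half about 107 mm, so it is on. The dot is about 1 mm above the stated "on" height of 98 mm, within camera accuracy.
- **Yellow key:** pushed to its stop 7 mm down, and it stayed there at about 93 mm.
- **Start button:** pressed to its stop at 97 mm, then released. It is back up at 103 mm.
- **Everything else:** the blue, red and white keys are still up at about 100 mm. By eye in the last picture, the tubes, cups and bottle stand where they were. The arm is clear, with the wrist force reading about zero.

The highest wrist force was 37 N, on the rocker. Depth from the scene camera read 1–2 mm higher than the wrist camera throughout. My first move calls were refused because each row needs every field filled in; nothing moved.

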